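# Put the sanding blocks back on their own rests

## Robot

A 6-joint arm with a two-finger parallel gripper is mounted at the origin on the work surface. World frame = base frame: x ahead of the robot, y to its left, z up, the work surface at z = 0. Lengths are in m, angles in degrees, forces in N, time in s.
With the tool pointing down it reaches from about 0.375 to 0.925 m from the base axis. Payload 5.7 kg.
Tool frame: the origin (TCP) lies at the very end of the fingers, on their centre line; the grasp point (between the pads) lies 19 mm behind it; y points along the fingers, z is the direction in which the jaws open and shut, and the axes are right-handed (so a half turn about y gives the same grasp; the last joint's range is limited). The gripper opens to 88 mm and grips with 3 to 60 N. Pads are 20 mm wide; open, the fingers measure 115 mm over their backs; the gripper's body (75 mm by 178 mm) begins 61 mm behind the grasp point.
Start: joints at [57.978, 20.558, 86.54, -0, 72.909, -6.595], TCP at [0.258, 0.542, 0.223] pointing down, gripper open.
Joint ranges: [-170.27, 170.27], [-57.76, 135], [12.27, 136.19], [-55.21, 235.2], [11.17, 155.16], [-170.74, 170.74]. Speed limits (degrees/s): [136.94, 136.94, 180, 180, 180, 180].

## Interface

Orientations are given as [roll, pitch, yaw] about the fixed x, y, z axes, in that order (R = Rz(yaw) Ry(pitch) Rx(roll)).
In Python, from station import get_obs, camera, get_calibration, job_done, search_frame, spot_point gives the robot as it stands.
- The arm moves only by the tool carry_out, never from a script. Its argument "series" is text: rows parted by semicolons, each of 7 numbers parted by spaces: the shift along the tool's x, y, z in mm, then the turn, a rotation vector about the tool's x, y, z in rad, then the finger opening in mm, from 0 to 87.8. A call has exactly 10 rows; each row shifts and turns the pose as measured when the row begins, along the tool's axes as they then stand; what a row does not reach is not made up. A row lasts 1/12 s, in which the tool goes at most 41.7 mm and 7.16 degrees, less where a joint would pass 70% of its speed; a pose out of reach is approached as far as the arm can. A call with a gripper value outside its range is refused whole. The fingers move at their own pace and stop on an object; "force" is the grip in N (left out, the last holds). Time passes only in rows, so rows that do not move let the fingers close, or fill a call up. It gives the time, the measured TCP pose, the force and the opening at its end, in the units of the state.
- get_obs(): the state, without advancing time (a new reading comes with each control period).
- camera(name): name is "scene" or "top" or "wrist"; returns the picture (480x640x3 uint8, red, green, blue); there is no depth.
- get_calibration(name): a dict with "intrinsics" (3x3 intrinsics, pixels), "eye" and "orientation" of the camera in the world. Camera axes: x right, y down, z forward; pixel columns grow to the right and rows downward; lengths in m; the calibration is good to about 2 mm. The wrist camera is an equidistant fisheye: a pixel r from the principal point sees the ray r / f radians off the axis. A picture is of the moment at which its call begins: read the wrist's pose just before it. get_calibration takes no time and is no camera call; for the wrist camera it gives the pose at the moment of the call.
- job_done(): hands the job in, once; it reports no verdict.
Trained networks look in the newest picture that a camera, given by its name, has taken for a name from the list of things; names that differ only in an ending like _2 or _b are one class to them, and where a whole thing is asked for, a point or a joint stands for the part that bears it (a point fixed in the world has none). Each returns a list of dicts, best first, with "p" (0 to 1); they miss things now and then, are a little off and sometimes report something else, mostly with a low value. They report only what shows in the picture. A call takes as long as a camera call. They do not tell look-alikes from the thing itself.
- search_frame(camera, label): "pixel" ([row, column] in pixels, amid what is visible of it).
- spot_point(camera, label): "pixel" ([row, column] in pixels: a listed point, or the origin of a listed thing).
The state is a dict: "time": time; "qpos": joint angles; "qvel": joint speeds; "joint_torque": joint torques, N m; "tcp_pos": TCP position; "tool_rot": TCP orientation; "ft_force": force on the tool from outside, world axes, zero at the start; "wrist_torque": the same for the moment, N m; "finger_gap": finger opening in m.
Only numpy, scipy, OpenCV 4.12 (cv2) and the standard library are available. Lean on these libraries where they do the work, as an engineer would, in place of code of your own. Each camera call takes 0.05 s, during which the arm holds its last target.

## Task

The three hand sanding blocks have ended up on one another's plywood rests. Put each one centred on the rest of its own outline (round on round, long on long, square on square, the long and square ones lined up with their rests), setting one of them down on the empty slatted stand on the way to make room. Set the blocks down gently and upright, never piled or pushed against one another, and leave the tape roll and the offcut where they are.

Things in the scene. Friction and masses are not known exactly. Their poses are not given: they have to be found in the camera images.
- sander_round: Round hand sanding block, 76 mm diameter. Grit underneath, cork, wooden back (25 mm thick in all), with a dark wooden grip standing on top from 25 to 72 mm above the underside, a round knob 34 mm in diameter between 41 and 67 mm above the underside (28 mm at its foot). About 160 g, mass varies. Starts on the long rest. Origin: centre of the underside, z up; the grip is centred above it.
- sander_long: Long hand sanding block, 50 mm (its x) by 130 mm (its y). Grit underneath, cork, wooden back (25 mm thick in all), with a dark wooden grip standing on top from 25 to 72 mm above the underside, an upright bar 24 mm wide (x) and 84 mm long (y). About 220 g, mass varies. Starts on the square rest, overhanging its two sides. Origin: centre of the underside, z up; the grip is centred above it.
- sander_square: Square hand sanding block, 70 by 70 mm. Grit underneath, cork, wooden back (25 mm thick in all), with a dark wooden grip standing on top from 25 to 72 mm above the underside, an upright bar 26 mm wide (x) and 48 mm long (y). About 180 g, mass varies. Starts on the round rest. Origin: centre of the underside, z up; the grip is centred above it.
- rest_round: Home of the round block: flat round plywood board, 100 mm diameter, 12 mm thick, no rim; the block stands on its top. Fixed to the bench. Origin: centre of its underside, on the bench top (z = 0).
- rest_long: Home of the long block: flat plywood board 70 mm (its x) by 150 mm (its y), 12 mm thick, no rim. Fixed to the bench. Origin: centre of its underside, on the bench top (z = 0).
- rest_square: Home of the square block: flat plywood board 90 by 90 mm, 12 mm thick, no rim. Fixed to the bench. Origin: centre of its underside, on the bench top (z = 0).
- slat_stand: The spare place, empty at the start: square stand 110 by 110 mm of four pale wooden slats (along its x, with gaps) on two cross strips; top of the slats 12 mm above the bench, level. Fixed to the bench. Origin: centre of its underside, on the bench top (z = 0).
- tape_roll: Bystander: loose roll of paper tape lying flat, 96 mm outside and 76 mm inside diameter, 36 mm high. Origin: centre of the underside.
- offcut: Bystander: loose pale wood offcut 50 mm (x) by 100 mm (y), 40 mm high. Origin: centre of the underside.
Things that resemble listed ones, but are neither listed nor needed, are in the scene too. Leave any blue or red look-alike of the sander_square alone.

How it is judged (in metres and radians):
On the way:
1. one of the sanding blocks stands released on the slatted stand, within 35 mm of its centre (((horizontal distance between sander_round and slat_stand below 0.035 m and height (world z) of sander_round between 0.008 and 0.016 m and angle between sander_round's own z axis and vertical below 0.1 rad and linear speed of sander_round below 0.03 m/s and angular speed of sander_round below 0.3 rad/s and contact force between the fingers and sander_round below 0.1 N) or (horizontal distance between sander_long and slat_stand below 0.035 m and height (world z) of sander_long between 0.008 and 0.016 m and angle between sander_long's own z axis and vertical below 0.1 rad and linear speed of sander_long below 0.03 m/s and angular speed of sander_long below 0.3 rad/s and contact force between the fingers and sander_long below 0.1 N) or (horizontal distance between sander_square and slat_stand below 0.035 m and height (world z) of sander_square between 0.008 and 0.016 m and angle between sander_square's own z axis and vertical below 0.1 rad and linear speed of sander_square below 0.03 m/s and angular speed of sander_square below 0.3 rad/s and contact force between the fingers and sander_square below 0.1 N))), for 0.2 s.
At the end, for the whole second after the job is handed in: Each sanding block stands level and at rest on top of the rest of its own outline, its centre within 12 mm of the rest's centre; the long block lies along its rest within 0.2 rad (either way round), the square block's sides are parallel to its rest's sides within 0.2 rad (any of the four ways) (horizontal distance between sander_round and rest_round below 0.012 m and height (world z) of sander_round between 0.008 and 0.016 m and angle between each of sander_round, sander_long, sander_square's own z axis and vertical below 0.1 rad and linear speed of each of sander_round, sander_long, sander_square below 0.03 m/s and angular speed of each of sander_round, sander_long, sander_square below 0.3 rad/s and horizontal distance between sander_long and rest_long below 0.012 m and height (world z) of sander_long between 0.008 and 0.016 m and horizontal distance between sander_square and rest_square below 0.012 m and height (world z) of sander_square between 0.008 and 0.016 m and angle between the y axis of sander_long and the y axis of rest_long, either way round below 0.2 rad and (angle between the x axis of sander_square and the x axis of rest_square, either way round below 0.2 rad or angle between the x axis of sander_square and the y axis of rest_square, either way round below 0.2 rad)); the robot touches nothing.
It fails at once if a sanding block is let fall (from more than about 25 mm) instead of being set down ((linear speed of sander_round above 0.7 m/s and contact force between the fingers and sander_round below 0.05 N) or (linear speed of sander_long above 0.7 m/s and contact force between the fingers and sander_long below 0.05 N) or (linear speed of sander_square above 0.7 m/s and contact force between the fingers and sander_square below 0.05 N)).
It fails at once if a sanding block is tipped over (more than about 35 degrees) (angle between any of sander_round, sander_long, sander_square's own z axis and vertical above 0.6 rad).
It fails at once if sanding blocks are piled or pushed against one another (contact force between sander_round and sander_long above 2 N or contact force between any of sander_round, sander_long and sander_square above 2 N).
It fails at once if the tape roll or the offcut is shifted by more than 15 mm (distance of any of tape_roll, offcut from where it was at the start of the episode above 0.015 m).
It also fails if it takes over 90 s, if anything falls off the work surface, if the arm or the gripper's body presses on something with over 40 N, if the wrist force passes 120 N, or if a joint passes its speed limit or range.

## Working session

There is one attempt and no reset: what is moved stays moved. The work goes in short steps, Python scripts to look and compute and a tool call to move; the robot and the scene stay as the last step left them, time stands still between calls to the robot, and variables do not carry over. Pictures are saved under pics/ and viewed, and the job is handed in when it is done.

Besides the shell and the picture viewer there is one more tool, called after "Call:" as name(argument=value, ...) on one line, values as JSON. carry_out: Moves the arm, as the interface text tells. Its arguments: {"type":"object","properties":{"series":{"type":"string"},"force":{"type":"number"}},"required":["series"]}

```bash
mkdir -p pics; ls
python3 - <<'E'
from station import *
import cv2, json
o=get_obs(); print({k:o[k] for k in('time','tcp_pos','tool_rot','finger_gap')})
for n in('scene','top','wrist'):
    c=get_calibration(n); print(n,c)
    im=camera(n); cv2.imwrite(f'pics/{n}0.png',im[...,::-1])
    for l in ['sander_round','sander_long','sander_square','rest_round','rest_long','rest_square','slat_stand','tape_roll','offcut']:
        if n=='top': print(n,l,[(d['pixel'],round(d['p'],2)) for d in spot_point(n,l)][:5])
E
```

```text
pics
{'time': 0.0, 'tcp_pos': array([0.25724972, 0.54127642, 0.22184208]), 'tool_rot': array([-9.01032068e+01,  1.32399705e-02, -2.54286412e+01]), 'finger_gap': 0.08771888278048687}
scene {'intrinsics': array([[494.08933074,   0.        , 321.38086039],
       [  0.        , 494.08933074, 242.13590338],
       [  0.        ,   0.        ,   1.        ]]), 'eye': array([ 0.98624258, -0.21273821,  0.80540025]), 'orientation': array([-141.88312562,    0.44689862,   62.29811855])}
top {'intrinsics': array([[532.37055852,   0.        , 329.81897161],
       [  0.        , 532.37055852, 234.20575576],
       [  0.        ,   0.        ,   1.        ]]), 'eye': array([0.29898977, 0.04446013, 0.9582715 ]), 'orientation': array([-171.45639472,    1.13065844,  -90.43732607])}
top sander_round [([234.2, 356.5], 0.95)]
top sander_long [([117.2, 370.5], 0.57), ([119.2, 488.1], 0.54)]
top sander_square [([218.8, 253.2], 0.77), ([214.1, 179.7], 0.57), ([354.9, 222.8], 0.55)]
top rest_round []
top rest_long []
top rest_square [([118.2, 368.9], 0.78)]
top slat_stand [([118.7, 487.2], 0.91)]
top tape_roll [([117.3, 368.7], 0.47)]
top offcut [([118.0, 244.6], 0.84)]
wrist {'intrinsics': array([[371.64829954,   0.        , 317.98622763],
       [  0.        , 371.64829954, 240.99470536],
       [  0.        ,   0.        ,   1.        ]]), 'eye': array([0.18861894, 0.57514576, 0.38473457]), 'orientation': array([ 1.63766288e+02, -3.49843574e-02,  6.46345686e+01])}
```

View pics/top0.png

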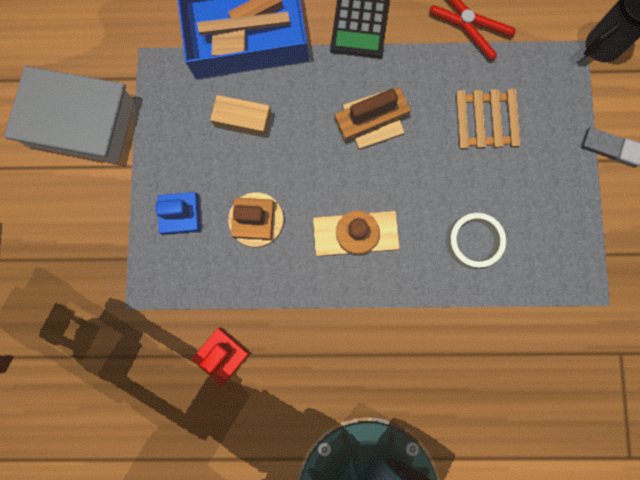

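View pics/scene0.png

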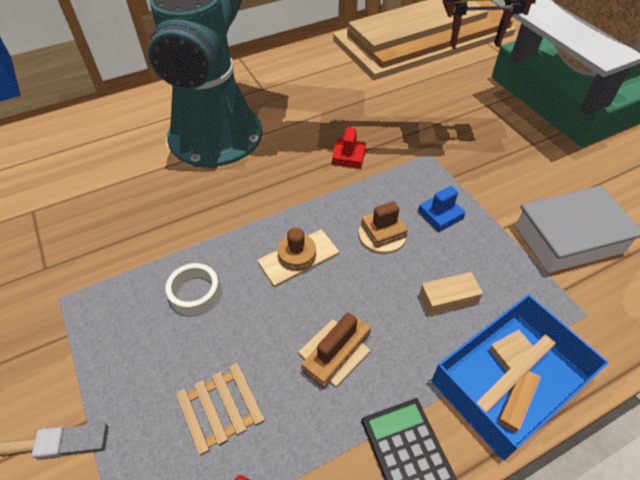

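```bash
cat > h.py <<'E'
import numpy as np, cv2
from scipy.spatial.transform import Rotation as R
from station import *
def cam(n):
    c=get_calibration(n); return c['intrinsics'],np.array(c['eye']),R.from_euler('xyz',c['orientation'],degrees=True).as_matrix()
def back(C,px,z):  # px = (col,row)
    K,e,M=C; px=np.atleast_2d(px).astype(float)
    d=(M@np.linalg.inv(K)@np.c_[px,np.ones(len(px))].T).T
    return e+d*((z-e[2])/d[:,2])[:,None]
def proj(C,P):
    K,e,M=C; q=(M.T@(np.atleast_2d(P)-e).T).T; q=(K@q.T).T; return q[:,:2]/q[:,2:]
E
python3 - <<'E'
import cv2
a=cv2.imread('pics/top0.png')
c=a[80:260,220:420]; cv2.imwrite('pics/c1.png',cv2.resize(c,None,fx=4,fy=4,interpolation=cv2.INTER_CUBIC)[:600*2])
def s(n,r0,r1,c0,c1,f): cv2.imwrite(n,cv2.resize(a[r0:r1,c0:c1],None,fx=f,fy=f,interpolation=cv2.INTER_CUBIC))
s('pics/cA.png',180,270,145,305,5)
s('pics/cB.png',195,275,300,420,6)
s('pics/cC.png',75,165,320,420,6)
s('pics/cD.png',75,165,440,540,6)
E
```

```text
(no output)
```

View pics/cA.png

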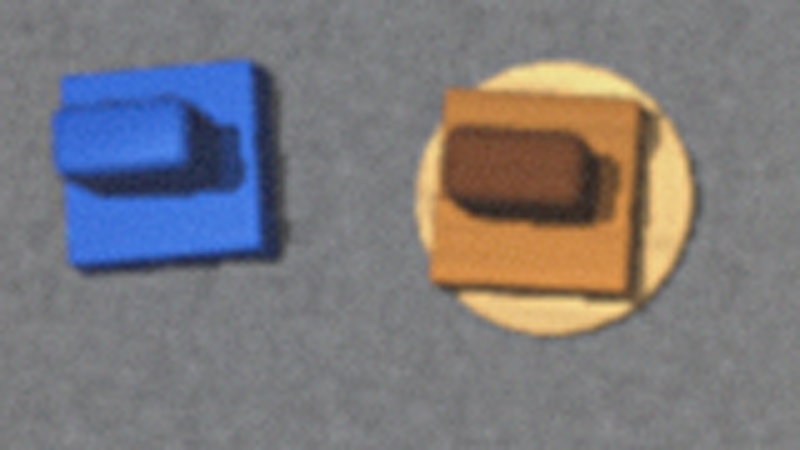

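View pics/cB.png

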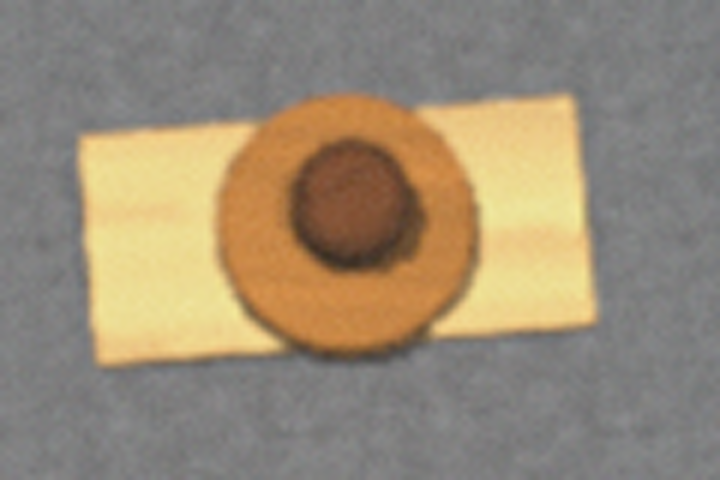

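View pics/cC.png

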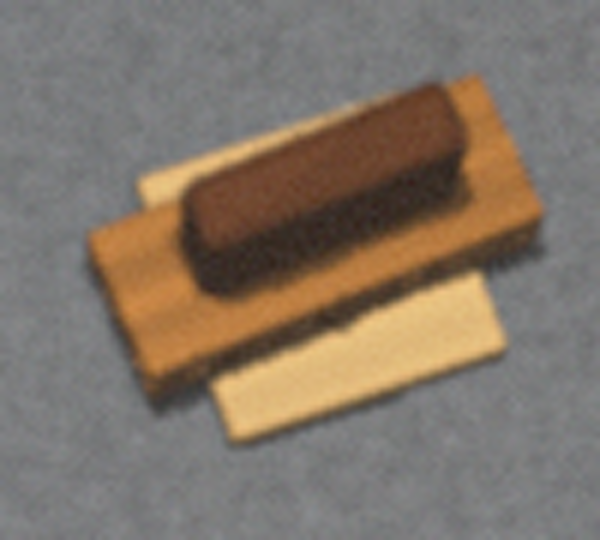

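View pics/cD.png

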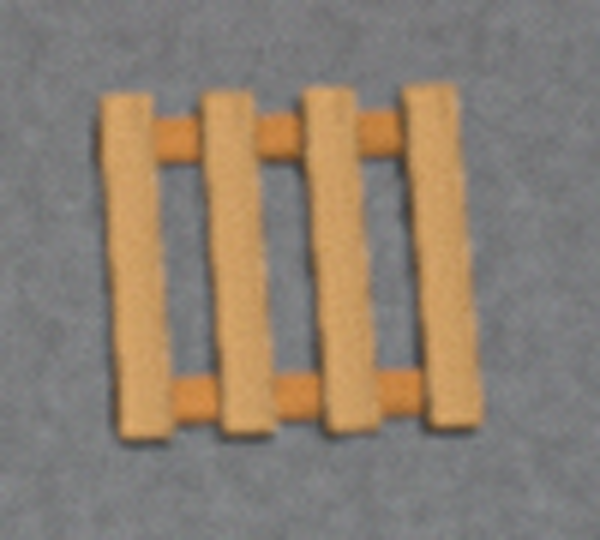

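Run:
```python
from h import *
C=cam('top')
def up(p,f,o): return (np.array(p,float)+.5)/f-.5+np.array(o)
def quad(n,p,f,o,z):
    P=back(C,up(p,f,o),z)[:,:2]; print(n,'c',P.mean(0).round(4),'diagc',((P[0]+P[2])/2).round(4),'sides',[round(float(np.linalg.norm(P[i]-P[i-1])),4) for i in range(len(P))],'ang',[round(float(np.degrees(np.arctan2(*(P[i]-P[i-1])[::-1]))),1) for i in range(len(P))])
quad('square',[(447,88),(640,100),(630,290),(432,285)],5,(145,180),.037)
quad('rest_long',[(80,135),(575,95),(598,323),(98,366)],6,(300,195),.012)
quad('long',[(90,240),(478,75),(543,215),(150,378)],6,(320,75),.037)
quad('slat',[(100,95),(457,85),(482,428),(120,438)],6,(440,75),.012)
quad('rest_sq',[(138,185),(235,440),(505,350)],6,(320,75),.012)
for n,l,r,t,b,f,o,z in [('rest_round',416,694,60,337,5,(145,180),.012),('round',218,477,94,350,6,(300,195),.037)]:
    P=back(C,up([(l,(t+b)/2),(r,(t+b)/2),((l+r)/2,t),((l+r)/2,b)],f,o),z); print(n,P.mean(0).round(4),np.linalg.norm(P[0]-P[1]),np.linalg.norm(P[2]-P[3]))
S=cam('scene')
```

```text
square c [0.4685 0.1986] diagc [0.4692 0.1983] sides [0.0708, 0.0689, 0.068, 0.0697] ang [-3.2, -94.3, 177.5, 87.9]
rest_long c [0.4434 0.0153] diagc [0.4436 0.0153] sides [0.0702, 0.1495, 0.0693, 0.1494] ang [4.2, -86.0, -175.8, 94.4]
long c [ 0.6597 -0.0168] diagc [ 0.6594 -0.017 ] sides [0.047, 0.1286, 0.0484, 0.1288] ang [22.0, -66.8, -157.7, 112.5]
slat c [ 0.6554 -0.2316] diagc [ 0.6555 -0.2315] sides [0.1105, 0.1104, 0.1104, 0.11] ang [0.7, -89.2, -179.5, 90.8]
rest_sq c [ 0.638  -0.0106] diagc [ 0.6564 -0.0197] sides [0.125, 0.0874, 0.0878] ang [63.9, -160.8, -71.7]
rest_round [0.4702 0.1963 0.012 ] 0.10096155624035487 0.10188667871215865
round [0.4418 0.0131 0.037 ] 0.07546747124126463 0.07555271121855123
```

```bash
cat >> h.py <<'E'
def delta(x,y,z,yaw=None,o=None):
    o=o or get_obs(); M=R.from_euler('xyz',o['tool_rot'],degrees=True)
    d=M.inv().apply(np.array([x,y,z])-o['tcp_pos'])*1000
    r=[0,0,0]
    if yaw is not None: r=(M.inv()*R.from_euler('xyz',[-90,0,yaw],degrees=True)).as_rotvec()
    print('t',round(o['time'],2),'tcp',np.round(o['tcp_pos'],4),'rot',np.round(o['tool_rot'],1),'gap',round(o['finger_gap']*1000,1),'shift mm',np.round(d,1),'turn',np.round(r,3))
E
python3 - <<'E'
from h import *
S=cam('scene'); a=cv2.imread('pics/scene0.png')
def box(x,y,z,yaw,w,l,col):
    c,s=np.cos(np.radians(yaw)),np.sin(np.radians(yaw))
    P=[(x+c*u-s*v,y+s*u+c*v,z) for u,v in((-w/2,-l/2),(w/2,-l/2),(w/2,l/2),(-w/2,l/2))]
    cv2.polylines(a,[np.round(proj(S,P)*8).astype(int)],True,col,1,cv2.LINE_AA,3)
def circ(x,y,z,r,col):
    t=np.linspace(0,6.28,60); P=np.c_[x+r*np.cos(t),y+r*np.sin(t),0*t+z]
    cv2.polylines(a,[np.round(proj(S,P)*8).astype(int)],True,col,1,cv2.LINE_AA,3)
box(.4687,.1985,.037,-3,.07,.07,(0,255,0)); box(.4435,.0153,.012,4.2,.07,.15,(255,255,0))
box(.6596,-.0169,.037,22.5,.05,.13,(0,255,0)); box(.6555,-.2315,.012,1,.11,.11,(255,255,0))
box(.6564,-.0197,.012,18.7,.09,.09,(255,255,0)); circ(.4702,.1963,.012,.05,(255,255,0)); circ(.4418,.0131,.037,.038,(0,255,0))
box(.4687,.1985,.084,-3,.026,.048,(0,0,255));box(.6596,-.0169,.084,22.5,.024,.084,(0,0,255))
cv2.imwrite('pics/ov0.png',cv2.resize(a[190:470,150:470],None,fx=2.1,fy=2.1,interpolation=cv2.INTER_CUBIC))
delta(.4418,.0131,.15,-25.4)
E
```

```text
t 0.6 tcp [0.2576 0.5418 0.2226] rot [-90.    0.  -25.4] gap 87.7 shift mm [ 393.4   72.7 -398.4] turn [ 0.    -0.001 -0.   ]
```

View pics/ov0.png

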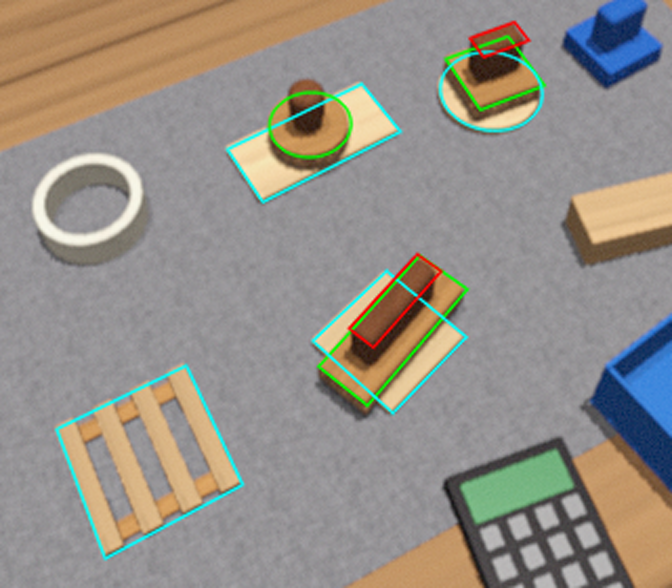

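The outlines found in the top view also land on the blocks, rests and stand in the scene view. Candidates for the square block are blue (213,178), red (355,222) and wooden on the round rest (219,253). The close crop confirms the wooden one. I'll start with the round block at (234,357).

Call:
carry_out(series="28 5 -28.5 0 0 0 87;28 5 -28.5 0 0 0 87;28 5 -28.5 0 0 0 87;28 5 -28.5 0 0 0 87;28 5 -28.5 0 0 0 87;28 5 -28.5 0 0 0 87;28 5 -28.5 0 0 0 87;28 5 -28.5 0 0 0 87;28 5 -28.5 0 0 0 87;28 5 -28.5 0 0 0 87", force=25)

```text
time: 1.43
tcp_pos: [0.3936, 0.1614, 0.1715]
tool_rot: [-89.2, -0.2, -24.6]
ft_force: [0.4, 0.3, -0.4]
finger_gap: 0.0871
```

```bash
python3 -c "
from h import *
delta(.4418,.0131,.14,-25.4)"
```

```text
t 1.43 tcp [0.3936 0.1614 0.1715] rot [-89.2  -0.2 -24.6] gap 87.1 shift mm [ 105.5   30.3 -115.1] turn [-0.014  0.013  0.004]
```

Call:
carry_out(series="25 7 -27 -0.003 0.003 0 87;25 7 -27 -0.003 0.003 0 87;25 7 -27 -0.003 0.003 0 87;20 5 -22 -0.003 0.003 0 87;8 3 -9 0 0 0 87;2 1 -3 0 0 0 87;0 0 0 0 0 0 87;0 0 0 0 0 0 87;0 0 0 0 0 0 87;0 0 0 0 0 0 87")

```text
time: 2.27
tcp_pos: [0.4455, -0.0003, 0.1415]
tool_rot: [-89.8, -0.6, -25.8]
ft_force: [-0.8, -0.6, -0.6]
finger_gap: 0.0871
```

```bash
python3 -c "
from h import *
delta(.4418,.0131,.047,-25.4)"
```

```text
t 2.27 tcp [ 4.455e-01 -3.000e-04  1.415e-01] rot [-89.8  -0.6 -25.8] gap 87.1 shift mm [-10.1  94.4  10.1] turn [-0.004 -0.007  0.011]
```

Call:
carry_out(series="-5 10 5 -0.004 -0.004 0.006 87;-4 15 4 0 -0.003 0.005 87;0 20 0 0 0 0 87;0 15 0 0 0 0 87;0 6 0 0 0 0 87;0 0 0 0 0 0 87;0 0 0 0 0 0 87;0 0 0 0 0 0 87;0 0 0 0 0 0 87;0 0 0 0 0 0 87")

```text
time: 3.1
tcp_pos: [0.4404, 0.0207, 0.0736]
tool_rot: [-89.9, -0.1, -24.8]
ft_force: [0.6, 0.3, 0.3]
finger_gap: 0.0871
```

```bash
python3 -c "
from h import *
delta(.4418,.0131,.047,-25.4)"
```

```text
t 3.1 tcp [0.4404 0.0207 0.0736] rot [-89.9  -0.1 -24.8] gap 87.1 shift mm [ 4.4 26.6 -6.3] turn [-0.001  0.011  0.001]
```

Call:
carry_out(series="2 4 -3 0 0.006 0 87;1.5 7 -2 0 0.003 0 87;0 7 0 0 0 0 87;0 4 0 0 0 0 87;0 1 0 0 0 0 87;0 0 0 0 0 0 87;0 0 0 0 0 0 87;0 0 0 0 0 0 87;0 0 0 0 0 0 87;0 0 0 0 0 0 87")

```text
time: 3.93
tcp_pos: [0.4431, 0.0132, 0.0492]
tool_rot: [-89.9, -0.2, -25.4]
ft_force: [0.1, 0.7, 0.5]
finger_gap: 0.0868
```

```bash
python3 -c "
from h import *
delta(.4418,.0131,.047,-25.4)
cv2.imwrite('pics/w1.png',camera('wrist')[...,::-1])
a=camera('scene')[...,::-1]
cv2.imwrite('pics/s1.png',cv2.resize(a[180:330,200:400],None,fx=3,fy=3))"
```

```text
t 3.93 tcp [0.4431 0.0132 0.0492] rot [-89.9  -0.2 -25.4] gap 86.8 shift mm [-1.1  2.2 -0.6] turn [-0.002 -0.001  0.004]
```

View pics/w1.png

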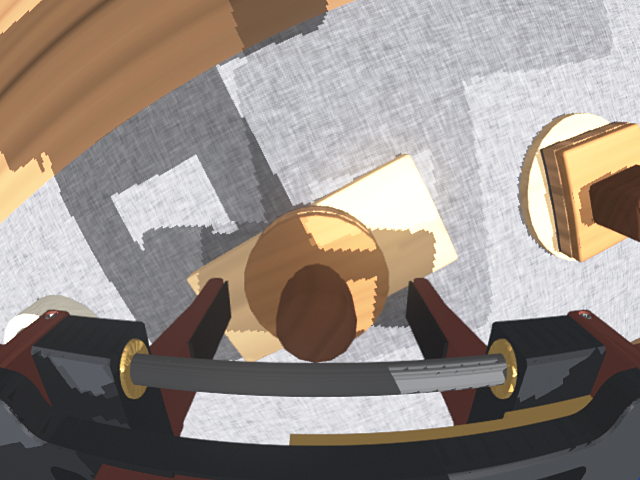

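View pics/s1.png

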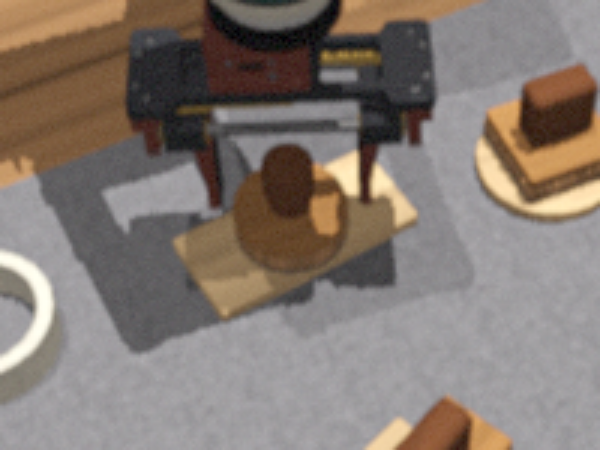

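The wrist view shows the round block's knob (315,310) between the open fingers, and the scene view agrees. I'll close on it.

Call:
carry_out(series="0 1.5 0 0 0 0 30;0 0 0 0 0 0 30;0 0 0 0 0 0 30;0 0 0 0 0 0 30;0 0 0 0 0 0 30;0 0 0 0 0 0 30;0 0 0 0 0 0 30;0 0 0 0 0 0 30;0 0 0 0 0 0 30;0 0 0 0 0 0 30", force=25)

```text
time: 4.87
tcp_pos: [0.4434, 0.0133, 0.048]
tool_rot: [-89.8, -0.3, -25.4]
ft_force: [-0.4, 0.3, -0.5]
finger_gap: 0.0333
```

```bash
python3 -c "
from h import *
delta(.4418,.0131,.147,-25.4)"
```

```text
t 4.87 tcp [0.4434 0.0133 0.048 ] rot [-89.8  -0.3 -25.4] gap 33.3 shift mm [ -0.8 -99.   -0.6] turn [-0.003 -0.001  0.005]
```

Call:
carry_out(series="0 -4 0 0 0 0 28;0 -8 0 0 0 0 28;0 -14 0 0 0 0 28;0 -18 0 0 0 0 28;0 -18 0 0 0 0 28;4 -14 -2 0 0 0 28;10 -8 -4 0 0 0 28;16 -3 -7 0 0 0 28;22 0 -10 0 0 0 28;26 0 -11 0 0 0 28")

```text
time: 5.7
tcp_pos: [0.4923, -0.0485, 0.1431]
tool_rot: [-89.9, 0.2, -25.2]
ft_force: [-0.3, 0.2, -1.4]
finger_gap: 0.0332
```

```bash
python3 -c "
from h import *
delta(.6550,-.2315,.13,-25.4)"
```

```text
t 5.7 tcp [ 0.4923 -0.0485  0.1431] rot [-89.9   0.2 -25.2] gap 33.2 shift mm [225.1  12.2 -96.5] turn [-0.001  0.004 -0.003]
```

Call:
carry_out(series="32 0 -13 0 0 0 28;36 1 -15 0 0 0 28;36 1 -15 0 0 0 28;34 1 -15 0 0 0 28;28 1 -13 0 0 0 28;20 1 -9 0 0 0 28;12 1 -6 0 0 0 28;6 1 -3 0 0 0 28;3 1 -1 0 0 0 28;0 0 0 0 0 0 28")

```text
time: 6.53
tcp_pos: [0.6483, -0.2304, 0.1396]
tool_rot: [-89.9, 0.0, -25.3]
ft_force: [0.5, -1.2, -1.3]
finger_gap: 0.0335
```

```bash
python3 -c "
from h import *
delta(.6550,-.2315,.05,-25.4)"
```

```text
t 6.53 tcp [ 0.6483 -0.2304  0.1396] rot [-89.9   0.  -25.3] gap 33.5 shift mm [ 6.5 89.6  1.8] turn [-0.001  0.002 -0.   ]
```

Call:
carry_out(series="3 4 1 0 0 0 28;3 9 1 0 0 0 28;0 14 0 0 0 0 28;0 16 0 0 0 0 28;0 14 0 0 0 0 28;0 9 0 0 0 0 28;0 5 0 0 0 0 28;0 3 0 0 0 0 28;0 2 0 0 0 0 28;0 0 0 0 0 0 28")

```text
time: 7.37
tcp_pos: [0.6513, -0.2224, 0.0588]
tool_rot: [-89.8, 0.3, -25.0]
ft_force: [-0.6, 0.2, -2.1]
finger_gap: 0.0334
```

```bash
python3 -c "
from h import *
delta(.6550,-.2315,.048,-25.4)"
```

```text
t 7.37 tcp [ 0.6513 -0.2224  0.0588] rot [-89.8   0.3 -25. ] gap 33.4 shift mm [ 7.3 10.7 -6.7] turn [-0.003  0.007 -0.005]
```

Call:
carry_out(series="2 1 -2 0 0 0 28;2 2 -2 0 0 0 28;1 2 0 0 0 0 28;0 2 0 0 0 0 28;0 1 0 0 0 0 28;0 1 0 0 0 0 28;0 0.5 0 0 0 0 28;0 0 0 0 0 0 28;0 0 0 0 0 0 28;0 0 0 0 0 0 28")

```text
time: 8.2
tcp_pos: [0.6565, -0.2301, 0.0512]
tool_rot: [-89.8, 0.0, -25.0]
ft_force: [-0.5, 0.1, -1.7]
finger_gap: 0.0331
```

```bash
python3 -c "
from h import *
delta(.6550,-.2315,.048,-25.4)
print(get_obs()['ft_force'])"
```

```text
t 8.2 tcp [ 0.6565 -0.2301  0.0512] rot [-89.8   0.  -25. ] gap 33.1 shift mm [-0.8  3.2 -1.9] turn [-0.003  0.007 -0.   ]
[-0.53690383  0.05924691 -1.66911261]
```

Call:
carry_out(series="0 1 0 0 0 0 28;0 1 0 0 0 0 28;0 1 0 0 0 0 28;0 0.5 0 0 0 0 28;0 0.5 0 0 0 0 28;0 0 0 0 0 0 28;0 0 0 0 0 0 28;0 0 0 0 0 0 28;0 0 0 0 0 0 28;0 0 0 0 0 0 28")

```text
time: 9.03
tcp_pos: [0.6567, -0.23, 0.0481]
tool_rot: [-89.9, -0.0, -25.0]
ft_force: [-0.7, 1.2, 0.6]
finger_gap: 0.0333
```

Call:
carry_out(series="0 0 0 0 0 0 80;0 0 0 0 0 0 80;0 0 0 0 0 0 80;0 0 0 0 0 0 80;0 0 0 0 0 0 80;0 0 0 0 0 0 80;0 -5 0 0 0 0 80;0 -12 0 0 0 0 80;0 -20 0 0 0 0 80;0 -25 0 0 0 0 80")

```text
time: 9.87
tcp_pos: [0.6534, -0.2287, 0.1077]
tool_rot: [-89.8, 0.5, -25.0]
ft_force: [-0.3, -0.7, -0.3]
finger_gap: 0.0799
```

```bash
python3 -c "
from h import *
delta(.6596,-.0169,.14,-67.5)"
```

```text
t 9.87 tcp [ 0.6534 -0.2287  0.1077] rot [-89.8   0.5 -25. ] gap 79.9 shift mm [-84.2 -31.1 194.7] turn [ 0.001  0.742 -0.009]
```

Call:
carry_out(series="-4 -15 9 0 0.093 0 80;-10 -8 17 0 0.093 0 80;-16 -3 23 0 0.093 0 80;-21 0 24 0 0.093 0 80;-23 0 22 0 0.093 0 80;-23 0 19 0 0.093 0 80;-20 0 13 0 0.093 0 80;-14 0 8 0 0.07 0 80;-7 0 3 0 0.02 0 80;-3 0 1 0 0 0 80")

```text
time: 10.7
tcp_pos: [0.6655, -0.0232, 0.1566]
tool_rot: [-89.1, -0.5, -69.9]
ft_force: [0.4, 0.2, 0.6]
finger_gap: 0.0801
```

```bash
cat > m.py <<'E'
from h import *
import sys
# check: undistort nothing for top; just show top crop
a=camera('top')[...,::-1]; cv2.imwrite(sys.argv[1],a)
E
python3 m.py pics/t1.png; python3 -c "
from h import *
delta(.6596,-.0169,.047,-67.5)"
```

```text
t 10.75 tcp [ 0.6656 -0.023   0.1567] rot [-89.1  -0.5 -69.8] gap 79.9 shift mm [ -8.7 109.6  -5.3] turn [-0.016 -0.04   0.008]
```

View pics/t1.png

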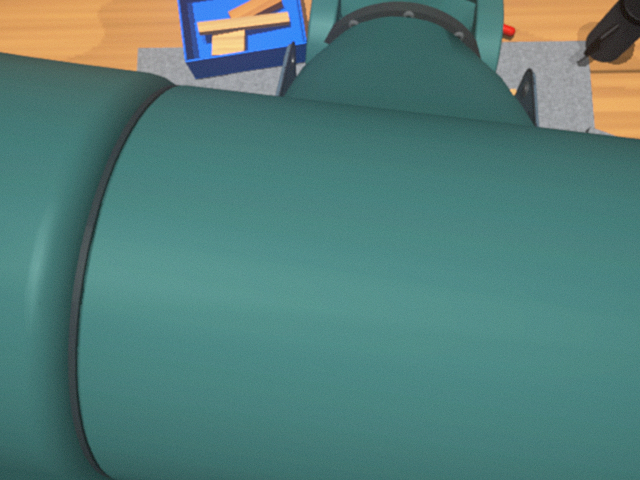

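The arm fills the top view, so I'll use the scene view to check the stand while lining up over the long block.

Call:
carry_out(series="-3 4 -2 -0.008 -0.02 0.004 80;-3 9 -2 -0.004 -0.01 0.004 80;-2 13 -1 0 -0.005 0 80;0 14 0 0 0 0 80;0 9 0 0 0 0 80;0 4 0 0 0 0 80;0 1 0 0 0 0 80;0 0 0 0 0 0 80;0 0 0 0 0 0 80;0 0 0 0 0 0 80")

```text
time: 11.58
tcp_pos: [0.6574, -0.0227, 0.0997]
tool_rot: [-89.9, -0.0, -67.4]
ft_force: [0.8, 0.3, 0.4]
finger_gap: 0.0799
```

```bash
python3 -c "
from h import *
delta(.6596,-.0169,.047,-67.5)
a=camera('scene')[...,::-1]
cv2.imwrite('pics/s2.png',cv2.resize(a[220:470,150:420],None,fx=2.4,fy=2.4))"
```

```text
t 11.58 tcp [ 0.6574 -0.0227  0.0997] rot [-89.9  -0.  -67.4] gap 79.9 shift mm [-4.5 52.7  4.2] turn [-0.002  0.001  0.001]
```

View pics/s2.png

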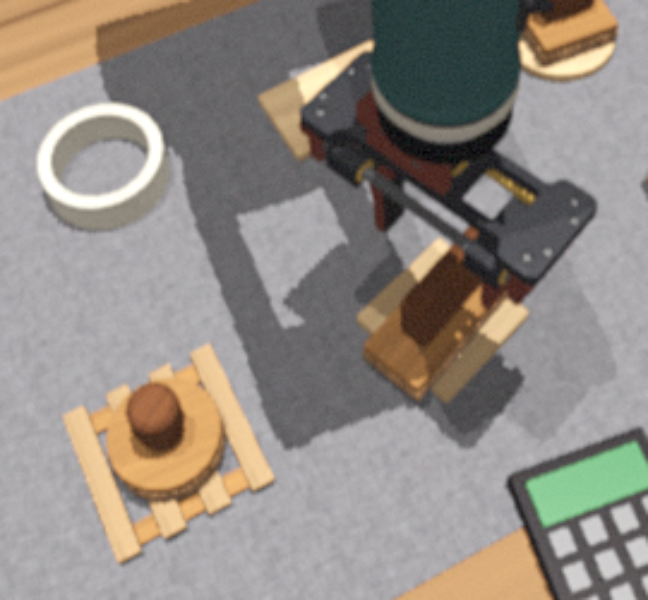

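The round block stands upright and central on the stand (crop 165,445). The jaws straddle the long grip.

Call:
carry_out(series="-2 5 2 0 0 0 80;-1 9 1 0 0 0 80;0 12 0 0 0 0 80;0 10 0 0 0 0 80;0 6 0 0 0 0 80;0 3 0 0 0 0 80;0 1 0 0 0 0 80;0 0 0 0 0 0 80;0 0 0 0 0 0 80;0 0 0 0 0 0 80")

```text
time: 12.47
tcp_pos: [0.6597, -0.0179, 0.0489]
tool_rot: [-89.8, -0.0, -67.4]
ft_force: [0.2, 0.3, 0.5]
finger_gap: 0.0802
```

```bash
python3 -c "
from h import *
delta(.6596,-.0169,.047,-67.5)
cv2.imwrite('pics/w2.png',camera('wrist')[...,::-1])"
```

```text
t 12.47 tcp [ 0.6597 -0.0179  0.0489] rot [-89.8  -0.  -67.4] gap 80.2 shift mm [-1.   1.9  0.3] turn [-0.003  0.002  0.001]
```

View pics/w2.png

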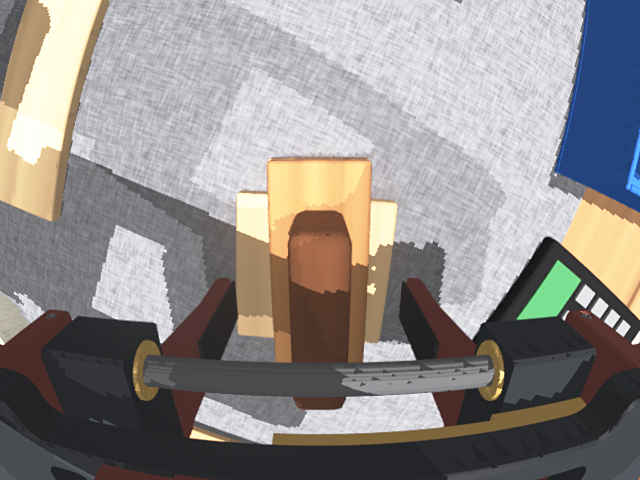

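The bar (320,310) is centred between the fingers and parallel to the pads. I'll close on it.

Call:
carry_out(series="-0.5 1 0 0 0 0 18;0 0.5 0 0 0 0 18;0 0 0 0 0 0 18;0 0 0 0 0 0 18;0 0 0 0 0 0 18;0 0 0 0 0 0 18;0 0 0 0 0 0 18;0 0 0 0 0 0 18;0 0 0 0 0 0 18;0 0 0 0 0 0 18", force=35)

```text
time: 13.35
tcp_pos: [0.6608, -0.0177, 0.0494]
tool_rot: [-89.7, -0.2, -67.4]
ft_force: [-0.3, 0.5, -0.4]
finger_gap: 0.0237
```

```bash
python3 -c "
from h import *
delta(.6596,-.0169,.047,-67.5)"
```

```text
t 13.35 tcp [ 0.6608 -0.0177  0.0494] rot [-89.7  -0.2 -67.4] gap 23.7 shift mm [-1.2  2.4 -0.8] turn [-0.005  0.002  0.003]
```

Call:
carry_out(series="0 -4 0 0 0 0 18;0 -8 0 0 0 0 18;0 -13 0 0 0 0 18;0 -15 0 0 0 0 18;0 -15 0 0 0 0 18;0 -12 0 0 0 0 18;-1 -7 -4 0 0.02 0 18;-2 -3 -10 0 0.04 0 18;-4 0 -16 0 0.06 0 18;-4 0 -22 0 0.06 0 18")

```text
time: 14.18
tcp_pos: [0.608, -0.0234, 0.1314]
tool_rot: [-89.6, -0.1, -78.2]
ft_force: [-0.5, -0.1, -2.7]
finger_gap: 0.0241
```

```bash
python3 -c "
from h import *
delta(.4435,.0153,.13,-85.8)"
```

```text
t 14.18 tcp [ 0.608  -0.0234  0.1314] rot [-89.6  -0.1 -78.2] gap 24.1 shift mm [ -71.6    0.3 -153.1] turn [-0.007  0.133  0.001]
```

Call:
carry_out(series="-9 0 -24 0 0.05 0 18;-10 0 -24 0 0.03 0 18;-10 0 -24 0 0.01 0 18;-10 0 -24 0 0 0 18;-7 0 -20 0 0 0 18;-5 0 -14 0 0 0 18;-3 0 -8 0 0 0 18;-1 0 -4 0 0 0 18;0 0 -2 0 0 0 18;0 0 0 0 0 0 18")

```text
time: 15.02
tcp_pos: [0.4424, 0.0133, 0.1318]
tool_rot: [-89.8, -0.0, -84.4]
ft_force: [0.2, -0.0, -2.8]
finger_gap: 0.0237
```

```bash
python3 -c "
from h import *
delta(.4435,.0153,.049,-85.8)"
```

```text
t 15.02 tcp [0.4424 0.0133 0.1318] rot [-89.8  -0.  -84.4] gap 23.7 shift mm [-1.9 82.8  1.1] turn [-0.003  0.024  0.   ]
```

Call:
carry_out(series="-1 4 0 0 0.01 0 18;0 8 0 0 0.005 0 18;0 12 0 0 0 0 18;0 14 0 0 0 0 18;0 13 0 0 0 0 18;0 9 0 0 0 0 18;0 5 0 0 0 0 18;0 3 0 0 0 0 18;0 1 0 0 0 0 18;0 0 0 0 0 0 18")

```text
time: 15.85
tcp_pos: [0.4535, 0.0121, 0.0566]
tool_rot: [-89.3, -0.1, -85.6]
ft_force: [0.4, 1.0, -2.1]
finger_gap: 0.0235
```

```bash
python3 -c "
from h import *
delta(.4435,.0153,.049,-85.8)"
```

```text
t 15.85 tcp [0.4535 0.0121 0.0566] rot [-89.3  -0.1 -85.6] gap 23.5 shift mm [-4.   7.5 -9.8] turn [-0.012  0.003  0.002]
```

Call:
carry_out(series="-1 0 -3 -0.006 0 0 18;-1 1 -3 -0.004 0 0 18;-1 1 -1.5 0 0 0 18;0 1 -0.5 0 0 0 18;0 0.5 0 0 0 0 18;0 0 0 0 0 0 18;0 0 0 0 0 0 18;0 0 0 0 0 0 18;0 0 0 0 0 0 18;0 0 0 0 0 0 18")

```text
time: 16.68
tcp_pos: [0.4463, 0.0146, 0.0547]
tool_rot: [-89.7, -0.2, -85.6]
ft_force: [-0.3, -0.0, -3.2]
finger_gap: 0.024
```

```bash
python3 -c "
from h import *
delta(.4435,.0153,.049,-85.8)
a=camera('scene')[...,::-1]
cv2.imwrite('pics/s3.png',cv2.resize(a[190:340,200:400],None,fx=3.5,fy=3.5))
cv2.imwrite('pics/w3.png',camera('wrist')[...,::-1])"
```

```text
t 16.68 tcp [0.4463 0.0146 0.0547] rot [-89.7  -0.2 -85.6] gap 24.0 shift mm [-1.   5.7 -2.8] turn [-0.005  0.003  0.003]
```

View pics/s3.png

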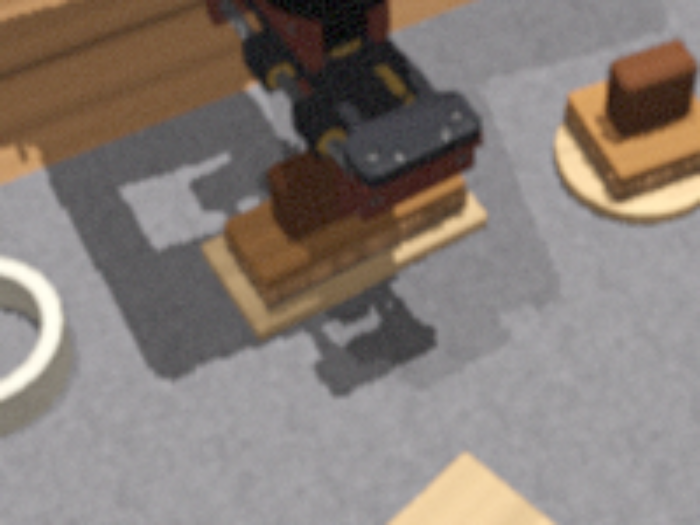

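View pics/w3.png

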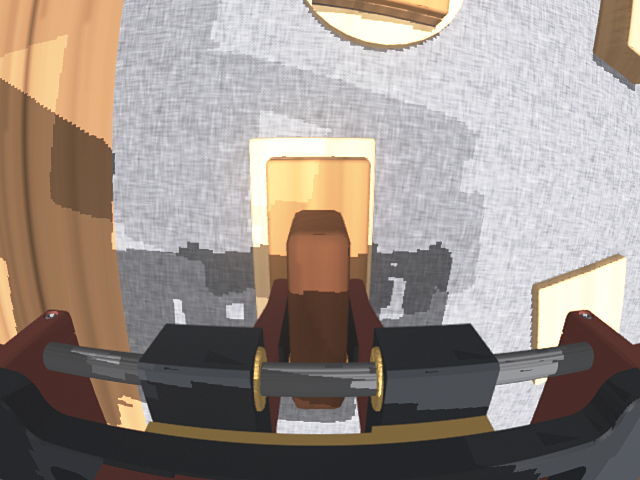

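The block hovers about 6 mm over its rest, parallel to it and about 3 mm off to the jaw side. Wrist view margins are 14 px left and 4 px right. I'll correct that and lower.

Call:
carry_out(series="-0.5 1 -1.5 -0.003 0 0 18;0 1 -1 0 0 0 18;0 1 0 0 0 0 18;0 1 0 0 0 0 18;0 1 0 0 0 0 18;0 0.5 0 0 0 0 18;0 0.5 0 0 0 0 18;0 0.5 0 0 0 0 18;0 0 0 0 0 0 18;0 0 0 0 0 0 18")

```text
time: 17.62
tcp_pos: [0.4437, 0.0148, 0.0495]
tool_rot: [-89.9, -0.2, -85.6]
ft_force: [-0.1, 0.2, -1.3]
finger_gap: 0.024
```

```bash
python3 -c "
from h import *
delta(.4435,.0153,.049,-85.8)"
```

```text
t 17.62 tcp [0.4437 0.0148 0.0495] rot [-89.9  -0.2 -85.6] gap 24.0 shift mm [-0.5  0.5 -0.2] turn [-0.002  0.003  0.004]
```

Call:
carry_out(series="0 0.7 0 0 0 0 18;0 0.5 0 0 0 0 18;0 0 0 0 0 0 18;0 0 0 0 0 0 70;0 0 0 0 0 0 70;0 0 0 0 0 0 70;0 0 0 0 0 0 70;0 0 0 0 0 0 70;0 0 0 0 0 0 70;0 -3 0 0 0 0 70")

```text
time: 18.45
tcp_pos: [0.4446, 0.0146, 0.052]
tool_rot: [-89.8, -0.2, -85.6]
ft_force: [1.2, -0.1, -0.6]
finger_gap: 0.0671
```

Call:
carry_out(series="0 -8 0 0 0 0 80;0 -14 0 0 0 0 80;0 -20 0 0 0 0 80;0 -22 0 0 0 0 80;-5 -18 0 0 0 0 80;-12 -10 1 0 0.02 0 80;-20 -4 1 0 0.02 0 80;-26 0 1 0 0.02 0 80;-30 0 2 0 0.02 0 80;-30 0 2 0 0.02 0 80")

```text
time: 19.28
tcp_pos: [0.4484, 0.1379, 0.1593]
tool_rot: [-89.5, -0.2, -92.0]
ft_force: [0.9, -0.1, -0.1]
finger_gap: 0.0802
```

```bash
python3 -c "
from h import *
delta(.4687,.1985,.13,-93)"
```

```text
t 19.28 tcp [0.4484 0.1379 0.1593] rot [-89.5  -0.2 -92. ] gap 80.2 shift mm [-61.4  29.2  17.9] turn [-0.008  0.017  0.004]
```

Call:
carry_out(series="-22 1 5 -0.004 0 0 80;-16 3 5 -0.004 0 0 80;-9 5 4 0 0 0 80;-4 5 2 0 0 0 80;-2 4 1 0 0 0 80;0 2 0 0 0 0 80;0 0 0 0 0 0 80;0 0 0 0 0 0 80;0 0 0 0 0 0 80;0 0 0 0 0 0 80")

```text
time: 20.12
tcp_pos: [0.4665, 0.1944, 0.1411]
tool_rot: [-89.9, -0.2, -92.0]
ft_force: [0.1, 0.6, 0.6]
finger_gap: 0.0798
```

```bash
python3 -c "
from h import *
delta(.4687,.1985,.048,-93)
a=camera('scene')[...,::-1]
cv2.imwrite('pics/s4.png',cv2.resize(a[190:400,200:470],None,fx=2.8,fy=2.8))"
```

```text
t 20.12 tcp [0.4665 0.1944 0.1411] rot [-89.9  -0.2 -92. ] gap 79.8 shift mm [-4.6 93.   1.9] turn [-0.002  0.018  0.004]
```

View pics/s4.png

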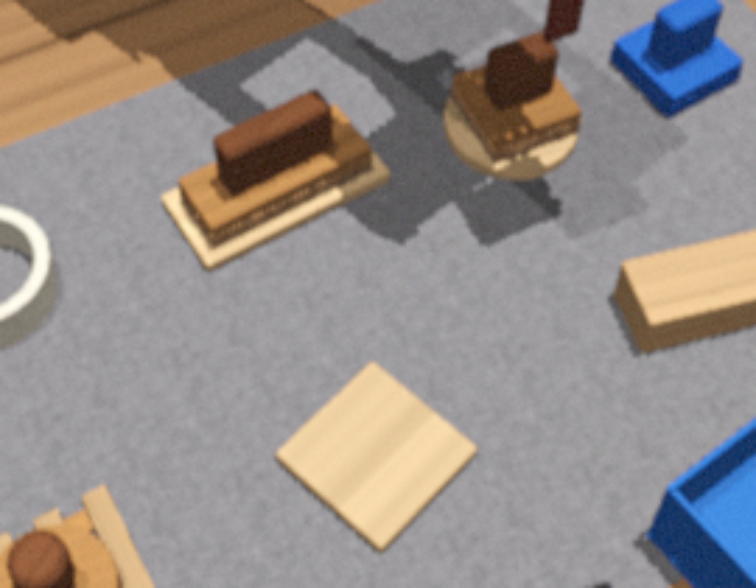

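The long block sits centred on its rest. The square rest is now bare, so I'll measure it from its four corners while descending on the square block.

```bash
python3 -c "
from h import *
C=cam('scene')
P=back(C,(np.array([(372,362),(477,449),(381,549),(277,456)])+.5)/2.8-.5+np.array([200,190]),.012)[:,:2]
print(P.mean(0),[ (round(float(np.hypot(*(P[i]-P[i-1]))),4),round(float(np.degrees(np.arctan2(*(P[i]-P[i-1])[::-1]))),1)) for i in range(4)])"
```

```text
[ 0.65598223 -0.02110423] [(0.089, 110.0), (0.0891, 18.6), (0.0884, -71.2), (0.0873, -161.1)]
```

Call:
carry_out(series="-2 5 1 0 0.01 0 80;-2 9 0 0 0.005 0 80;0 13 -1 0 0 0 80;0 15 -1 0 0 0 80;0 14 -1 0 0 0 80;0 10 0 0 0 0 80;0 5 0 0 0 0 80;0 2 0 0 0 0 80;0 0 0 0 0 0 80;0 0 0 0 0 0 80")

```text
time: 21.0
tcp_pos: [0.4656, 0.1988, 0.0621]
tool_rot: [-89.8, -0.2, -93.1]
ft_force: [0.3, -0.2, 0.6]
finger_gap: 0.0801
```

```bash
python3 -c "
from h import *
delta(.4687,.1985,.048,-93)"
```

```text
t 21.0 tcp [0.4656 0.1988 0.0621] rot [-89.8  -0.2 -93.1] gap 80.1 shift mm [ 0.  14.1  3.1] turn [-0.003 -0.002  0.003]
```

Call:
carry_out(series="0 3 1.5 0 0 0 80;0 4 1 0 0 0 80;0 3 0 0 0 0 80;0 2 0 0 0 0 80;0 0.5 0 0 0 0 80;0 0 0 0 0 0 80;0 0 0 0 0 0 80;0 0 0 0 0 0 80;0 0 0 0 0 0 80;0 0 0 0 0 0 80")

```text
time: 21.83
tcp_pos: [0.4706, 0.1992, 0.0505]
tool_rot: [-89.5, -0.1, -93.1]
ft_force: [0.1, 0.4, 0.6]
finger_gap: 0.0795
```

```bash
python3 -c "
from h import *
delta(.4687,.1985,.048,-93)
cv2.imwrite('pics/w4.png',camera('wrist')[...,::-1])"
```

```text
t 21.83 tcp [0.4706 0.1992 0.0505] rot [-89.5  -0.1 -93.1] gap 79.5 shift mm [ 0.8  2.5 -1.9] turn [-0.008 -0.002  0.001]
```

View pics/w4.png

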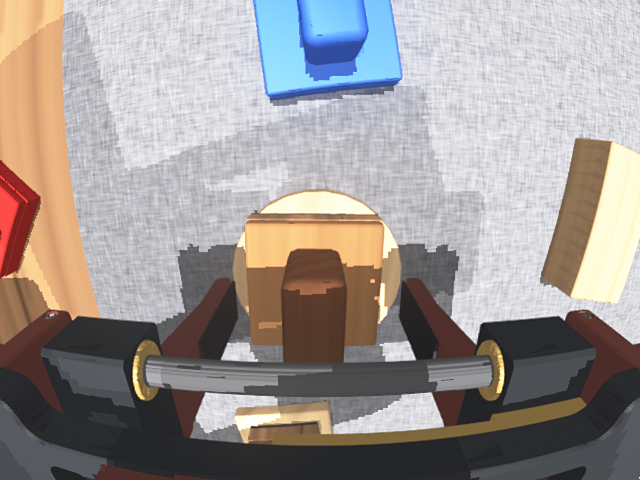

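The wooden square block's bar (314,310) lies between the pads. The blue block (330,50) and the red one (10,230) are clear of the fingers. I'll close.

Call:
carry_out(series="0.5 1.5 -1 -0.004 0 0 20;0 0.5 -0.5 0 0 0 20;0 0 0 0 0 0 20;0 0 0 0 0 0 20;0 0 0 0 0 0 20;0 0 0 0 0 0 20;0 0 0 0 0 0 20;0 0 0 0 0 0 20;0 0 0 0 0 0 20;0 0 0 0 0 0 20", force=30)

```text
time: 22.72
tcp_pos: [0.4688, 0.1988, 0.0485]
tool_rot: [-89.8, -0.1, -93.1]
ft_force: [-0.5, -0.1, 0.1]
finger_gap: 0.026
```

```bash
python3 -c "
from h import *
delta(.4687,.1985,.048,-93)"
```

```text
t 22.72 tcp [0.4688 0.1988 0.0485] rot [-89.8  -0.1 -93.1] gap 26.0 shift mm [ 0.3  0.5 -0.1] turn [-0.004 -0.002  0.001]
```

Call:
carry_out(series="0 -4 0 0 0 0 20;0 -8 0 0 0 0 20;0 -13 0 0 0 0 20;0 -15 0 0 0 0 20;0 -15 0 0 0 0 20;0 -12 0 0 0 0 20;4 -7 4 0 -0.02 0 20;10 -3 9 0 -0.04 0 20;16 0 14 0 -0.05 0 20;20 0 17 0 -0.05 0 20")

```text
time: 23.55
tcp_pos: [0.5076, 0.1503, 0.1325]
tool_rot: [-90.2, -0.1, -83.4]
ft_force: [0.6, 0.1, -2.1]
finger_gap: 0.0259
```

```bash
python3 -c "
from h import *
delta(.656,-.0205,.13,-71.1)"
```

```text
t 23.55 tcp [0.5076 0.1503 0.1325] rot [-90.2  -0.1 -83.4] gap 25.9 shift mm [186.8   2.2 127.7] turn [ 0.004 -0.214  0.001]
```

Call:
carry_out(series="24 0 16 0 -0.06 0 20;28 0 17 0 -0.06 0 20;30 0 16 0 -0.04 0 20;30 0 13 0 -0.02 0 20;28 0 11 0 0 0 20;22 0 8 0 0 0 20;15 0 5 0 0 0 20;9 0 3 0 0 0 20;5 0 2 0 0 0 20;2 0 1 0 0 0 20")

```text
time: 24.38
tcp_pos: [0.6516, -0.0268, 0.1377]
tool_rot: [-90.1, -0.1, -72.4]
ft_force: [-0.2, 0.4, -1.7]
finger_gap: 0.0262
```

```bash
python3 -c "
from h import *
delta(.656,-.0205,.0485,-71.1)"
```

```text
t 24.38 tcp [ 0.6516 -0.0268  0.1377] rot [-90.1  -0.1 -72.4] gap 26.2 shift mm [-4.8 89.2  6.3] turn [ 0.002 -0.023  0.002]
```

Call:
carry_out(series="-2 4 2 0 -0.01 0 20;-2 8 1 0 -0.006 0 20;0 12 0 0 0 0 20;0 14 0 0 0 0 20;0 13 0 0 0 0 20;0 10 0 0 0 0 20;0 6 0 0 0 0 20;0 4 0 0 0 0 20;0 2 0 0 0 0 20;0 0 0 0 0 0 20")

```text
time: 25.22
tcp_pos: [0.6465, -0.0136, 0.0558]
tool_rot: [-90.5, 0.2, -71.0]
ft_force: [-0.6, 0.4, -1.5]
finger_gap: 0.0255
```

```bash
python3 -c "
from h import *
delta(.656,-.0205,.0485,-71.1)"
```

```text
t 25.22 tcp [ 0.6465 -0.0136  0.0558] rot [-90.5   0.2 -71. ] gap 25.5 shift mm [9.6 7.2 6.8] turn [ 0.008  0.002 -0.003]
```

Call:
carry_out(series="3 0 2 0.004 0 0 20;3 0 2 0.003 0 0 20;1.5 0.5 1 0 0 0 20;0 0.5 0 0 0 0 20;0 0 0 0 0 0 20;0 0 0 0 0 0 20;0 0 0 0 0 0 20;0 0 0 0 0 0 20;0 0 0 0 0 0 20;0 0 0 0 0 0 20")

```text
time: 26.05
tcp_pos: [0.6572, -0.0205, 0.0578]
tool_rot: [-89.7, 0.0, -71.0]
ft_force: [0.7, -1.2, -2.2]
finger_gap: 0.0257
```

```bash
python3 -c "
from h import *
delta(.656,-.0205,.0485,-71.1)
cv2.imwrite('pics/w5.png',camera('wrist')[...,::-1])"
```

```text
t 26.05 tcp [ 0.6572 -0.0205  0.0578] rot [-89.7   0.  -71. ] gap 25.7 shift mm [-0.4  9.3 -1.2] turn [-0.005  0.002 -0.   ]
```

View pics/w5.png

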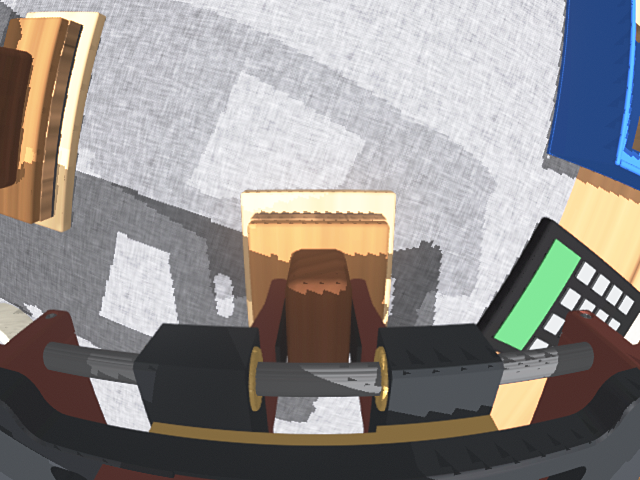

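The square block is aligned with its rest and central over it (rest edges at columns 245 and 395). I'll lower it.

Call:
carry_out(series="0 1 -0.5 -0.002 0 0 20;0 2 0 0 0 0 20;0 2 0 0 0 0 20;0 1.5 0 0 0 0 20;0 1 0 0 0 0 20;0 0.5 0 0 0 0 20;0 0.5 0 0 0 0 20;0 0.5 0 0 0 0 20;0 0 0 0 0 0 20;0 0 0 0 0 0 20")

```text
time: 26.93
tcp_pos: [0.6566, -0.0204, 0.0486]
tool_rot: [-89.9, 0.0, -71.0]
ft_force: [-1.1, 0.5, -0.9]
finger_gap: 0.0258
```

```bash
python3 -c "
from h import *
delta(.656,-.0205,.0485,-71.1)"
```

```text
t 26.93 tcp [ 0.6566 -0.0204  0.0486] rot [-89.9   0.  -71. ] gap 25.8 shift mm [-0.1  0.1 -0.6] turn [-0.002  0.002 -0.   ]
```

Call:
carry_out(series="0 0.7 0 0 0 0 20;0 0.4 0 0 0 0 20;0 0 0 0 0 0 20;0 0 0 0 0 0 70;0 0 0 0 0 0 70;0 0 0 0 0 0 70;0 0 0 0 0 0 70;0 0 0 0 0 0 70;0 0 0 0 0 0 70;0 -3 0 0 0 0 70")

```text
time: 27.77
tcp_pos: [0.6576, -0.0206, 0.051]
tool_rot: [-89.8, -0.0, -71.0]
ft_force: [0.3, 0.9, -0.4]
finger_gap: 0.0678
```

Call:
carry_out(series="0 -8 0 0 0 0 80;0 -14 0 0 0 0 80;0 -20 0 0 0 0 80;0 -22 0 0 0 0 80;4 -18 -1 0 0 0 80;10 -10 -3 0 0 0 80;16 -4 -5 0 0 0 80;22 0 -7 0 0 0 80;26 0 -9 0 0 0 80;28 0 -9 0 0 0 80")

```text
time: 28.6
tcp_pos: [0.6602, -0.1314, 0.1574]
tool_rot: [-89.6, -0.1, -70.5]
ft_force: [-0.2, -0.4, -0.4]
finger_gap: 0.08
```

```bash
python3 -c "
from h import *
a=camera('scene')[...,::-1]
cv2.imwrite('pics/s5.png',cv2.resize(a[170:470,150:470],None,fx=2,fy=2))
delta(.6567,-.23,.13,-71)"
```

```text
t 28.65 tcp [ 0.6609 -0.1381  0.1576] rot [-89.6  -0.3 -70.7] gap 79.9 shift mm [ 85.2  27.9 -34.5] turn [-0.007  0.005  0.006]
```

View pics/s5.png

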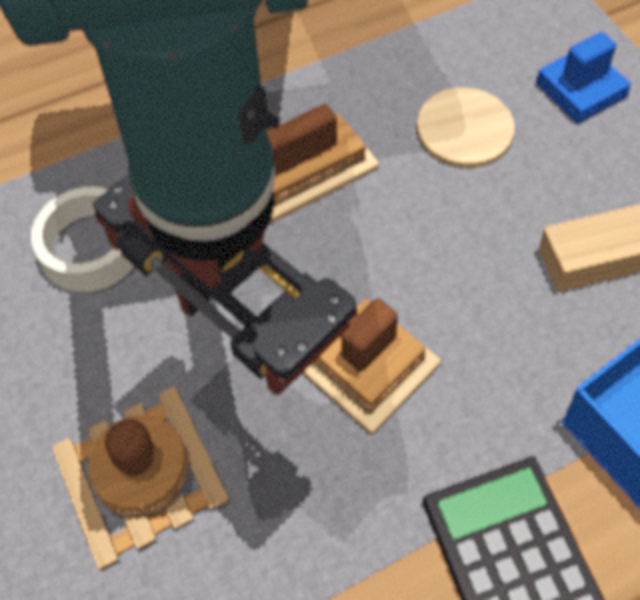

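The square block sits well on its rest, and the round rest is bare. I'll fetch the round block from the stand.

Call:
carry_out(series="25 1 -9 -0.003 0 0 80;22 2 -8 -0.003 0 0.003 80;15 3 -6 0 0 0 80;9 4 -4 0 0 0 80;5 4 -2 0 0 0 80;2 3 -1 0 0 0 80;0 2 0 0 0 0 80;0 0 0 0 0 0 80;0 0 0 0 0 0 80;0 0 0 0 0 0 80")

```text
time: 29.48
tcp_pos: [0.6564, -0.2275, 0.1373]
tool_rot: [-90.0, -0.0, -70.9]
ft_force: [0.7, -0.5, 0.3]
finger_gap: 0.0801
```

```bash
python3 -c "
from h import *
delta(.6567,-.23,.048,-71)
C=cam('scene')
P=back(C,(np.array([(417,124.5),(514,124.5),(465.5,88),(465.5,162)])+.5)/2-.5+np.array([150,170]),.012);print(P.mean(0),P)"
```

```text
t 29.48 tcp [ 0.6564 -0.2275  0.1373] rot [-90.   -0.  -70.9] gap 80.1 shift mm [ 2.4 89.3 -0.5] turn [-0.     0.002  0.001]
[0.46779011 0.19553879 0.012     ] [[0.44451524 0.15103153 0.012     ]
 [0.49173907 0.23959458 0.012     ]
 [0.42538582 0.2221176  0.012     ]
 [0.50952033 0.16941143 0.012     ]]
```

Call:
carry_out(series="1 5 0 0 0 0 80;1 9 0 0 0 0 80;0 13 0 0 0 0 80;0 14 0 0 0 0 80;0 11 0 0 0 0 80;0 7 0 0 0 0 80;0 3 0 0 0 0 80;0 1 0 0 0 0 80;0 0 0 0 0 0 80;0 0 0 0 0 0 80")

```text
time: 30.32
tcp_pos: [0.6585, -0.2262, 0.0696]
tool_rot: [-89.9, -0.1, -70.6]
ft_force: [-0.2, 0.1, 0.7]
finger_gap: 0.0803
```

```bash
python3 -c "
from h import *
delta(.6567,-.23,.048,-71)"
```

```text
t 30.32 tcp [ 0.6585 -0.2262  0.0696] rot [-89.9  -0.1 -70.6] gap 80.3 shift mm [ 3.  21.6 -2.9] turn [-0.001  0.007  0.001]
```

Call:
carry_out(series="1.5 4 -1 0 0.003 0 80;1 6 -1 0 0 0 80;0 6 0 0 0 0 80;0 3 0 0 0 0 80;0 1 0 0 0 0 80;0 0 0 0 0 0 80;0 0 0 0 0 0 80;0 0 0 0 0 0 80;0 0 0 0 0 0 80;0 0 0 0 0 0 80")

```text
time: 31.15
tcp_pos: [0.6588, -0.2305, 0.0496]
tool_rot: [-89.8, -0.2, -70.8]
ft_force: [0.2, 1.3, 0.1]
finger_gap: 0.0802
```

```bash
python3 -c "
from h import *
delta(.6567,-.23,.048,-71)
cv2.imwrite('pics/w6.png',camera('wrist')[...,::-1])"
```

```text
t 31.15 tcp [ 0.6588 -0.2305  0.0496] rot [-89.8  -0.2 -70.8] gap 80.2 shift mm [-1.2  1.6 -1.8] turn [-0.004  0.003  0.004]
```

View pics/w6.png

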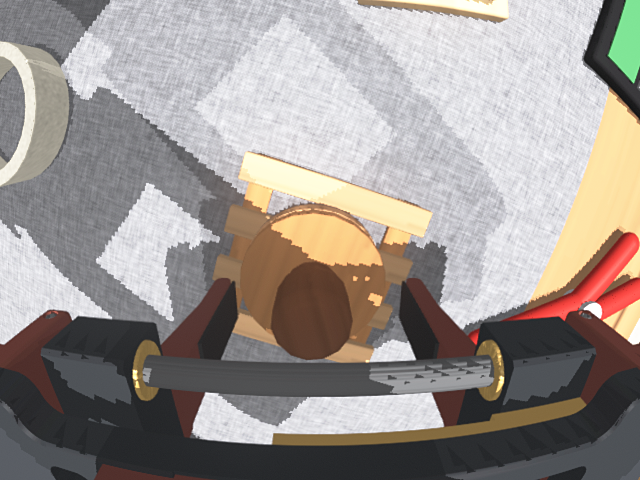

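The knob (312,310) is between the pads, in the same place as in the first grasp. I'll close.

Call:
carry_out(series="-0.5 1 -1 -0.002 0 0 28;-0.5 0.5 -0.5 0 0 0 28;0 0 0 0 0 0 28;0 0 0 0 0 0 28;0 0 0 0 0 0 28;0 0 0 0 0 0 28;0 0 0 0 0 0 28;0 0 0 0 0 0 28;0 0 0 0 0 0 28;0 0 0 0 0 0 28", force=25)

```text
time: 32.03
tcp_pos: [0.657, -0.2301, 0.0485]
tool_rot: [-89.9, -0.2, -70.8]
ft_force: [0.0, 0.4, -0.2]
finger_gap: 0.0336
```

Call:
carry_out(series="0 -4 0 0 0 0 28;0 -8 0 0 0 0 28;0 -13 0 0 0 0 28;0 -16 0 0 0 0 28;0 -17 0 0 0 0 28;0 -16 0 0 0 0 28;-4 -11 -1 0 0 0 28;-10 -6 -1 0 0 0 28;-16 -2 -1 0 0 0 28;-22 0 -1 0 0 0 28")

```text
time: 32.87
tcp_pos: [0.6359, -0.1826, 0.1512]
tool_rot: [-89.7, -0.4, -71.0]
ft_force: [-0.8, -0.6, -1.2]
finger_gap: 0.0336
```

```bash
python3 -c "
from h import *
delta(.4697,.196,.145,-71)"
```

```text
t 32.87 tcp [ 0.6359 -0.1826  0.1512] rot [-89.7  -0.4 -71. ] gap 33.6 shift mm [-412.     3.2  -34.2] turn [-0.005 -0.001  0.007]
```

Call:
carry_out(series="-28 0 -2 -0.002 0 0.003 28;-34 0 -3 -0.002 0 0.003 28;-37 0 -3 0 0 0 28;-37 0 -3 0 0 0 28;-37 0 -3 0 0 0 28;-37 0 -3 0 0 0 28;-37 0 -3 0 0 0 28;-36 0 -3 0 0 0 28;-32 0 -3 0 0 0 28;-26 0 -2 0 0 0 28")

```text
time: 33.7
tcp_pos: [0.4758, 0.1527, 0.1485]
tool_rot: [-90.4, 0.3, -71.2]
ft_force: [0.0, -0.1, -1.4]
finger_gap: 0.0334
```

```bash
python3 -c "
from h import *
delta(.4697,.196,.145,-71)"
```

```text
t 33.7 tcp [0.4758 0.1527 0.1485] rot [-90.4   0.3 -71.2] gap 33.4 shift mm [-42.9   3.6   8.2] turn [ 0.008 -0.003 -0.006]
```

Call:
carry_out(series="-16 0 2 0.004 0 -0.003 28;-9 1 2 0 0 0 28;-5 2 1 0 0 0 28;-2 4 0 0 0 0 28;0 7 0 0 0 0 28;0 10 0 0 0 0 28;0 10 0 0 0 0 28;0 8 0 0 0 0 28;0 5 0 0 0 0 28;0 2 0 0 0 0 28")

```text
time: 34.53
tcp_pos: [0.4603, 0.1884, 0.0937]
tool_rot: [-90.6, 0.2, -70.9]
ft_force: [0.0, -0.4, -1.0]
finger_gap: 0.0334
```

```bash
python3 -c "
from h import *
delta(.4697,.196,.0485,-71)"
```

```text
t 34.53 tcp [0.4603 0.1884 0.0937] rot [-90.6   0.2 -70.9] gap 33.4 shift mm [-3.9 45.1 11.8] turn [ 0.01   0.002 -0.004]
```

Call:
carry_out(series="-1 2 3 0.005 0 0 28;-1 4 3 0.004 0 0 28;-1 7 2 0 0 0 28;0 8 1 0 0 0 28;0 7 0 0 0 0 28;0 4 0 0 0 0 28;0 2 0 0 0 0 28;0 0 0 0 0 0 28;0 0 0 0 0 0 28;0 0 0 0 0 0 28")

```text
time: 35.37
tcp_pos: [0.4695, 0.1941, 0.0554]
tool_rot: [-90.0, 0.2, -71.0]
ft_force: [-0.8, 0.3, -1.6]
finger_gap: 0.0333
```

```bash
python3 -c "
from h import *
delta(.4697,.196,.0485,-71)"
```

```text
t 35.37 tcp [0.4695 0.1941 0.0554] rot [-90.    0.2 -71. ] gap 33.3 shift mm [-1.7  6.9  0.8] turn [ 0.     0.    -0.004]
```

Call:
carry_out(series="-1 1 0.5 0 0 -0.002 28;-0.5 1 0 0 0 0 28;0 1 0 0 0 0 28;0 1 0 0 0 0 28;0 0.5 0 0 0 0 28;0 0 0 0 0 0 28;0 0 0 0 0 0 28;0 0 0 0 0 0 28;0 0 0 0 0 0 28;0 0 0 0 0 0 28")

```text
time: 36.2
tcp_pos: [0.4703, 0.1961, 0.0517]
tool_rot: [-89.9, 0.1, -71.0]
ft_force: [0.9, -1.3, -1.4]
finger_gap: 0.0335
```

```bash
python3 -c "
from h import *
delta(.4697,.196,.0485,-71)
cv2.imwrite('pics/w7.png',camera('wrist')[...,::-1])"
```

```text
t 36.2 tcp [0.4703 0.1961 0.0517] rot [-89.9   0.1 -71. ] gap 33.5 shift mm [-0.1  3.2 -0.6] turn [-0.002  0.    -0.002]
```

View pics/w7.png

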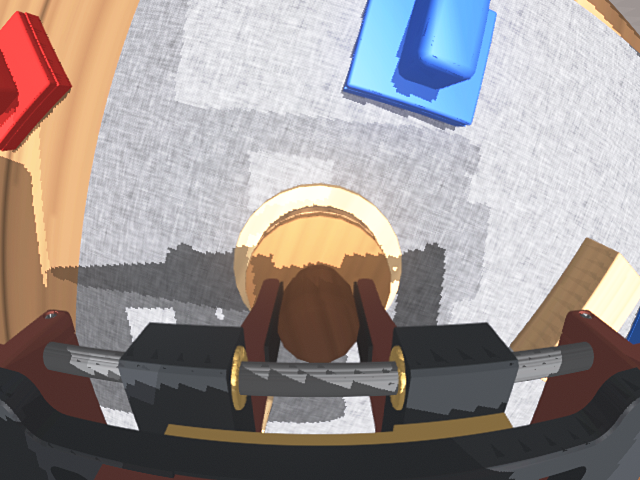

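The block is concentric over the round rest (ring visible evenly around (318,260)). I'll lower it, release and withdraw.

Call:
carry_out(series="0 1 0 0 0 0 28;0 1 0 0 0 0 28;0 1 0 0 0 0 28;0 0.5 0 0 0 0 28;0 0.5 0 0 0 0 28;0 0 0 0 0 0 28;0 0 0 0 0 0 28;0 0 0 0 0 0 28;0 0 0 0 0 0 28;0 0 0 0 0 0 28")

```text
time: 37.08
tcp_pos: [0.4706, 0.1966, 0.0486]
tool_rot: [-89.8, 0.1, -71.0]
ft_force: [-0.1, 0.1, 1.0]
finger_gap: 0.0337
```

Call:
carry_out(series="0 0 0 0 0 0 80;0 0 0 0 0 0 80;0 0 0 0 0 0 80;0 0 0 0 0 0 80;0 0 0 0 0 0 80;0 0 0 0 0 0 80;0 -4 0 0 0 0 80;0 -10 0 0 0 0 80;0 -18 0 0 0 0 80;0 -24 0 0 0 0 80")

```text
time: 37.92
tcp_pos: [0.4673, 0.1953, 0.1035]
tool_rot: [-90.3, 0.1, -71.0]
ft_force: [0.1, -1.3, -0.3]
finger_gap: 0.0798
```

Call:
carry_out(series="0 -24 0 0 0 0 80;-5 -24 0 0 0 0 80;-12 -20 0 0 0 0 80;-20 -14 -3 0 0 0 80;-28 -8 -6 0 0 0 80;-33 -3 -9 0 0 0 80;-33 0 -12 0 0 0 80;-33 0 -12 0 0 0 80;-33 0 -12 0 0 0 80;-30 0 -12 0 0 0 80")

```text
time: 38.75
tcp_pos: [0.335, 0.3938, 0.2179]
tool_rot: [-89.1, 0.2, -71.6]
ft_force: [0.1, 0.1, 0.3]
finger_gap: 0.0804
```

Call:
carry_out(series="-26 0 -10 0 0 0 80;-20 0 -8 0 0 0 80;-12 0 -5 0 0 0 80;-6 0 -2 0 0 0 80;-2 0 0 0 0 0 80;0 0 0 0 0 0 80;0 0 0 0 0 0 80;0 0 0 0 0 0 80;0 0 0 0 0 0 80;0 0 0 0 0 0 80")

```text
time: 39.58
tcp_pos: [0.2848, 0.453, 0.224]
tool_rot: [-88.8, 0.4, -71.3]
ft_force: [-0.8, -0.5, 0.9]
finger_gap: 0.0799
```

```bash
python3 -c "
from h import *
delta(0.26,.54,.22)
for n in('top','scene'): cv2.imwrite(f'pics/{n}9.png',camera(n)[...,::-1])"
```

```text
t 39.58 tcp [0.2848 0.453  0.224 ] rot [-88.8   0.4 -71.3] gap 79.9 shift mm [-90.3   4.7   4.3] turn [0 0 0]
```

View pics/top9.png

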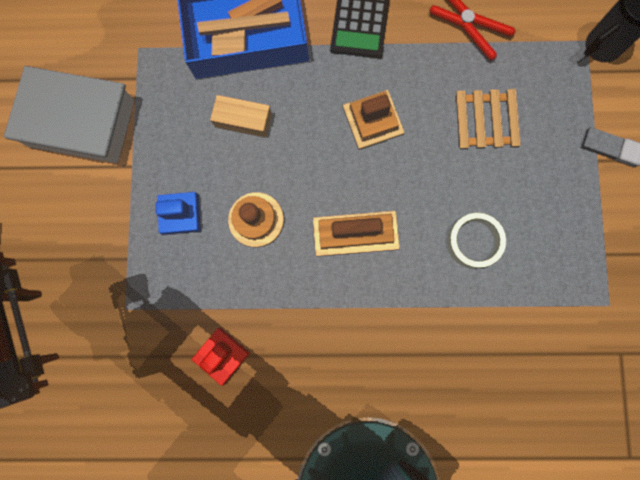

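View pics/scene9.png

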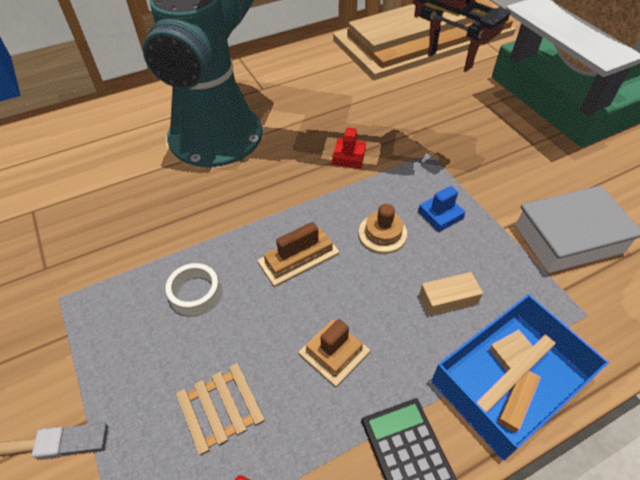

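Both views show each block on its own rest, with the bystanders at their starting pixels. One numeric check with overlays drawn at the target poses, then I'll hand in.

Run:
```python
from h import *
S=cam('top'); a=cv2.imread('pics/top9.png'); b=cv2.imread('pics/top0.png')
for n,(r0,r1,c0,c1) in dict(tape=(205,275,440,515),offcut=(90,140,205,275)).items(): print(n,cv2.phaseCorrelate(np.float32(cv2.cvtColor(b[r0:r1,c0:c1],6)),np.float32(cv2.cvtColor(a[r0:r1,c0:c1],6))))
F=4;o=np.array([220,80]); a=cv2.resize(a[80:260,220:420],None,fx=F,fy=F,interpolation=cv2.INTER_CUBIC)[:600*2]
def dr(P,col): cv2.polylines(a,[np.round(((proj(S,P)-o+.5)*F-.5)*8).astype(int)],True,col,1,cv2.LINE_AA,3)
def box(x,y,z,yaw,w,l,col):
    c,s=np.cos(np.radians(yaw)),np.sin(np.radians(yaw))
    dr([(x+c*u-s*v,y+s*u+c*v,z) for u,v in((-w/2,-l/2),(w/2,-l/2),(w/2,l/2),(-w/2,l/2))],col)
t=np.linspace(0,6.28,60)
for z,r,c in((.012,.05,(255,255,0)),(.037,.038,(0,255,0))): dr(np.c_[.4702+r*np.cos(t),.1963+r*np.sin(t),0*t+z],c)
box(.4435,.0153,.012,4.2,.07,.15,(255,255,0));box(.4435,.0153,.037,4.2,.05,.13,(0,255,0))
box(.6562,-.0203,.012,18.8,.09,.09,(255,255,0));box(.6562,-.0203,.037,18.8,.07,.07,(0,255,0))
cv2.imwrite('pics/ov9.png',cv2.resize(a,(660,594)))
```

```text
tape ((0.5805026783293243, 0.06774802544049408), 0.9469268201898645)
offcut ((0.10270090978208657, -0.004433751189953483), 1.0035388787587485)
```

View pics/ov9.png

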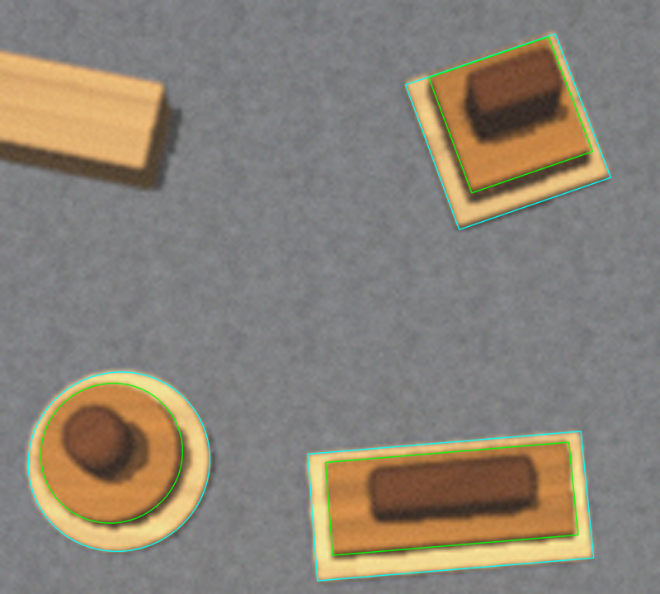

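All three blocks coincide with their target outlines to about 1–2 mm, and the bystanders have moved less than 1 px. Handing in.

```bash
python3 -c "
from station import *
print(job_done())"
```

```text
the job is handed in; nothing more can be done
None
```

Each sanding block now stands on the rest of its own outline, and the job was handed in at about 40 s of the 90 s allowed; no verdict is reported. I moved the round block to the slatted stand, the long block to the long rest, the square block to the square rest, then the round block from the stand to the round rest.

- **Block positions:** the last top view shows all three upright and within about 1–2 mm of centre, with the long and square ones parallel to their rests. The scene view agrees.
- **Stand step:** the round block stood upright, central and released on the stand before I fetched it. I checked this in the scene view.
- **Bystanders:** the offcut moved about 0.1 px and the tape roll about 0.6 px (roughly 1 mm, probably noise). I left the blue and red look-alikes alone, and the arm ended clear of everything.
- **Disagreements:** the two cameras differed by about 2 mm on the round rest's centre and about 1.5 mm on the square rest's. Both are within the calibration tolerance.
- **Arm drift:** the arm drifted up to about 11 mm sideways while descending, which I corrected before each grasp and set-down.

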